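Open up the drying oven after a run

ROBOT

A 6-joint arm with a two-finger parallel gripper is mounted at the origin on the work surface. World frame = base frame: x ahead of the robot, y to its left, z up, the work surface at z = 0. Lengths are in m, angles in degrees, forces in N, time in s.
With the tool pointing down it reaches from about 0.35 to 0.875 m from the base axis. Payload 4.2 kg.
Tool frame: the origin (TCP) lies between the finger pads; the fingertips stand 17 mm ahead of it and the grasp point (between the pads) lies 2 mm behind it; z points along the fingers, y is the line along which they close (so a half turn about z gives the same grasp; the last joint's range is limited). The gripper opens to 87 mm and grips with 3 to 60 N. Pads are 19 mm wide; open, the fingers measure 117 mm over their backs; the gripper's body (75 mm by 190 mm) begins 51 mm behind the grasp point.
Start: joints at [91.135, 22.042, 0.453, 0, -68.411, -14.817], TCP at [0.148, 0.607, 0.24] pointing down, gripper open.
Joint ranges: [-179.83, 179.83], [-69.29, 118.12], [-61.27, 80.66], [-181.25, 117.63], [-171.15, -9.14], [-177.46, 177.46]. Speed limits (degrees/s): [159.86, 159.86, 180, 180, 180, 180].

INTERFACE

Orientations are given as a 3x3 rotation matrix whose columns are the frame's x, y, z axes.
In Python, from station import sense, capture, r, masks_of gives the robot as it stands.
- The arm moves only by the tool apply_moves, never from a script. Its argument "steps" is a list that holds one entry, the list of rows, each a list of 7 numbers: the opening, from 0 (shut) to 1 (fully open), then the shift along the tool's x, y, z in mm, then the turn, a rotation vector about the tool's x, y, z in rad. A call has 1 to 12 rows; each row shifts and turns the commanded pose from where the row before left it, along the tool's axes as they then stand; what a row does not reach is not made up. A row lasts 1/8 s, in which the tool goes at most 62.5 mm and 10.7 degrees, less where a joint would pass 70% of its speed; a pose out of reach is approached as far as the arm can. A call with a gripper value outside its range is refused whole. The fingers move at their own pace and stop on an object; the grip force is fixed at half the most. Time passes only in rows, so rows that do not move let the fingers close. It gives the time, the measured TCP pose, the force and the opening at its end, in the units of the state.
- sense(): the state, without advancing time (a new reading comes with each control period).
- capture(name): name is "scene" or "top" or "wrist"; returns a dict with "color" (480x640x3 uint8, red, green, blue), "vfov" (degrees; the focal length in pixels is half the picture's height over the tangent of half this angle, whatever the lens; pixels are square), "cx", "cy" (the principal point, pixels), "T" (4x4, takes a point from camera to world coordinates). Camera axes: x right, y down, z forward; pixel columns grow to the right and rows downward; lengths in m; the calibration is good to about 2 mm. A picture is of the moment at which its call begins. There is no depth.
- r.finish_job(): hands the job in, once; it reports no verdict.
Trained networks look in a picture, given as the dict that the camera call returned (one of the last four; its "shot" number tells which), for a name from the list of things; names that differ only in an ending like _2 or _b are one class to them, and where a whole thing is asked for, a point or a joint stands for the part that bears it (a point fixed in the world has none). Each returns a list of dicts, best first, with "confidence" (0 to 1); they miss things now and then, are a little off and sometimes report something else, mostly with a low value. They report only what shows in the picture. A call takes as long as a camera call.
- masks_of(picture, thing): "pixels" (480x640 bool, what is visible of it) and "box" ([left, top, width, height] in pixels, round what is visible of it).
The state is a dict: "time_s": time; "joints": joint angles; "joint_velocities": joint speeds; "effort": joint torques, N m; "tcp_pos": TCP position; "ee_rot": TCP orientation; "wrist_force": force on the tool from outside, world axes, zero at the start; "moment": the same for the moment, N m; "gripper_width": opening from 0.0 (shut) to 1.0 (fully open).
Only numpy, scipy, OpenCV 4.12 (cv2) and the standard library are available. Lean on these libraries where they do the work, as an engineer would, in place of code of your own. Each camera call takes 0.05 s, during which the arm holds its last target. There are 200 camera calls.

TASK

The bricks in the bench drying oven are done: open the oven up so it can cool. Pull the vent cap on its roof all the way up, and swing the door open by its handle until it stands at least square to the oven's front, drawing it steadily rather than flinging it. Leave the cap up and the door open, and do not push or knock over the other things on the bench and the oven.

Things in the scene. Friction and masses are not known exactly. Their poses are not given: they have to be found in the camera images.
- oven_door_foot (a point): foot of the handle: a vertical steel bar, 14 mm diameter, 158 long, its axis 45 mm out from the door's face, 32 mm from its free edge, top 17 mm below the oven's roof. A 10 mm stud joins it to the door 12 mm below its top, another near its foot: from above, pinch it with a finger on its left and one on its right, 20 to 30 mm down. Axes as at the grip point
- oven: white bench drying oven, 400 mm wide (its y) x 300 deep (its x) x 250 high, fixed to the bench; origin: centre of its underside; its own -x points out of its front, its own +y is to the left as one faces the front, z up. Control panel on the right third of the front, windowed door on the left two thirds.
- oven_door_hinge (a point): point on the door's vertical hinge line, level with the handle grip point; at the oven's front left edge
- oven_door_handle (a point): grip point on the axis of the door's handle bar, 23 mm below the bar's top, 210 mm above the bench, 230 mm from the hinge line. Its x axis is square to the door panel (-x points away from the outer face), y runs along the panel towards the hinge, z up
- oven_door (a joint): door angle, rad: 0 shut, grows as it swings out, 1.57 square to the front, stop at 1.9. Seen from above it opens clockwise. Grey panel 250 mm wide, 213 high, 30 thick, lower edge 30 mm above the bench, 1.4 kg. No latch: it starts shut or up to 0.1 ajar, needs about 1 to 2 N at the handle and stays where it is left
- vent_cap_grip (a point): centre of the grip knob of the vent cap on the oven's roof: a black mushroom-like cap, skirt 52 mm in diameter and 16 high, with a round upright knob 23 to 26 mm in diameter and 34 high on it. This point is on the axis, 9 mm below the knob's top and 25 mm above the top of the skirt; with the cap down it is 297 mm above the bench
- vent_cap (a joint): lift of the vent cap, m: 0 down, 0.025 fully up at its stop; it slides straight up, takes about 5 N plus 10 N per m/s, and stays where it is left; starts within 0.003 of down
- tin: shallow open aluminium moisture tin, 68 mm across, 30 high, standing loose on the oven's roof over the control side; origin: centre of its underside
- jar: white plastic screw-top jar, 60 mm diameter, 75 high, on the bench beside the control side of the oven; origin: centre of its underside
- mould: open steel cube mould, 112 x 112 x 106 mm, on the bench to the robot's left; origin: centre of its underside
- transducer: steel ultrasonic transducer, 50 mm diameter, 52 high, with a brass plug on one side, to the robot's left; origin: centre of its underside
- rod: clear plastic calibration cylinder, 50 mm diameter, 60 high, to the robot's left; origin: centre of its underside
- brick: loose brick lying flat, 235 x 112 x 68 mm, beyond the middle of the bench; origin: centre of its underside

How it is judged:
By the outcome, as a careful person would: the job done as asked, in the order asked, and still so for the second after the job is handed in, with the robot touching nothing.
It also fails if it takes over 51 s, if anything falls off the work surface, if the arm or the gripper's body presses on something with over 40 N, if the wrist force passes 120 N, or if a joint passes its speed limit or range.

## Working session

There is one attempt and no reset: what is moved stays moved. The work goes in short steps, Python scripts to look and compute and a tool call to move; the robot and the scene stay as the last step left them, time stands still between calls to the robot, and variables do not carry over. Pictures are saved under pics/ and viewed, on a budget of 10 in all, crops included, one or two more only if the job needs it, and the job is handed in when it is done.

Besides the shell and the picture viewer there is one more tool, called after "Call:" by a JSON object that holds its "op" and its "data", one argument or row to a line. apply_moves: Moves the arm, as the interface text tells. Its arguments: {"type":"object","properties":{"steps":{"type":"array","items":{"type":"array","items":{"type":"array","items":{"type":"number"}}}}},"required":["steps"]}

```bash
mkdir -p pics; cat > h.py <<'E'
import numpy as np, cv2
from station import sense, capture, r, masks_of
def K(p):
    f=240/np.tan(np.radians(p["vfov"])/2); return f
def ray(p,u,v):
    f=K(p); T=np.array(p["T"]); d=T[:3,:3]@np.array([(u-p["cx"])/f,(v-p["cy"])/f,1]); return T[:3,3],d
def atz(p,u,v,z):
    o,d=ray(p,u,v); return o+d*(z-o[2])/d[2]
def proj(p,X):
    T=np.array(p["T"]); c=T[:3,:3].T@(np.array(X)-T[:3,3]); f=K(p); return c[0]/c[2]*f+p["cx"],c[1]/c[2]*f+p["cy"]
def save(p,n): cv2.imwrite("pics/"+n+".png",cv2.cvtColor(p["color"],cv2.COLOR_RGB2BGR))
E
python3 - <<'E'
from h import *
for n in("scene","top"):
    p=capture(n); save(p,n+"1"); print(n,np.round(p["T"],3).tolist(),p["vfov"])
    for t in("oven","oven_door","oven_door_handle","vent_cap","vent_cap_grip","tin","jar","mould","brick","rod","transducer"):
        for m in masks_of(p,t)[:1]:
            v,u=np.nonzero(m["pixels"]); print(t,round(m["confidence"],2),m["box"],round(u.mean(),1),round(v.mean(),1),atz(p,u.mean(),v.mean(),.03).round(3))
E
```

```text
scene [[-0.766, 0.399, -0.504, 1.064], [0.643, 0.471, -0.604, 0.606], [-0.003, -0.787, -0.617, 0.832], [0.0, 0.0, 0.0, 1.0]] 54.7986066325833
oven 0.61 [94.6, 136.6, 205.4, 176.9] 204.1 222.9 [ 0.605 -0.449  0.03 ]
oven_door 0.92 [227.9, 176.8, 69.0, 129.9] 259.1 238.4 [ 0.523 -0.283  0.03 ]
oven_door_handle 0.63 [226.5, 181.4, 71.3, 125.8] 259.0 239.1 [ 0.525 -0.281  0.03 ]
vent_cap 0.71 [207.8, 159.5, 21.6, 26.0] 219.6 171.9 [ 0.414 -0.68   0.03 ]
vent_cap_grip 0.65 [211.0, 156.7, 20.0, 29.5] 220.1 172.3 [ 0.414 -0.677  0.03 ]
tin 0.81 [188.8, 131.9, 25.1, 18.5] 199.4 140.0 [ 0.345 -0.946  0.03 ]
jar 0.22 [224.8, 177.7, 69.3, 131.6] 259.1 238.9 [ 0.525 -0.282  0.03 ]
mould 0.85 [398.4, 372.1, 93.4, 107.5] 442.8 422.1 [0.58  0.399 0.03 ]
brick 0.86 [274.3, 348.3, 109.2, 130.8] 327.4 418.1 [0.739 0.254 0.03 ]
rod 0.67 [466.0, 366.4, 32.4, 33.1] 483.4 381.4 [0.446 0.396 0.03 ]
transducer 0.56 [491.6, 328.8, 28.0, 30.2] 504.9 344.5 [0.33  0.372 0.03 ]
top [[-0.009, -0.982, 0.188, 0.3], [-1.0, 0.008, -0.008, -0.016], [0.006, -0.188, -0.982, 1.303], [0.0, 0.0, 0.0, 1.0]] 53.95960834540716
oven 0.67 [339.1, 75.5, 222.9, 218.6] 439.9 187.1 [ 0.677 -0.363  0.03 ]
oven_door 0.68 [340.5, 152.1, 71.5, 101.7] 373.9 203.4 [ 0.631 -0.176  0.03 ]
oven_door_handle 0.85 [341.2, 151.7, 70.6, 103.6] 374.4 203.8 [ 0.63  -0.178  0.03 ]
vent_cap 0.74 [509.2, 189.4, 29.8, 31.3] 523.1 205.4 [ 0.623 -0.593  0.03 ]
vent_cap_grip 0.85 [425.0, 173.9, 24.7, 26.8] 435.9 186.3 [ 0.68  -0.352  0.03 ]
tin 0.76 [510.5, 187.0, 27.0, 32.8] 523.2 205.2 [ 0.623 -0.593  0.03 ]
jar 0.81 [442.7, 287.3, 30.9, 25.5] 457.7 299.8 [ 0.363 -0.393  0.03 ]
mould 0.7 [133.0, 190.2, 57.9, 49.8] 161.0 215.6 [0.601 0.414 0.03 ]
brick 0.93 [176.8, 136.8, 93.1, 58.1] 223.7 166.4 [0.742 0.245 0.03 ]
rod 0.88 [154.7, 258.0, 22.3, 20.8] 164.0 267.9 [0.455 0.398 0.03 ]
```

View pics/top1.png

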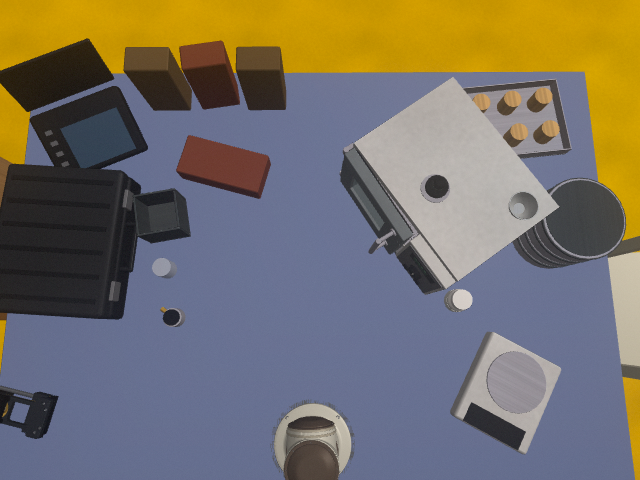

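View pics/scene1.png

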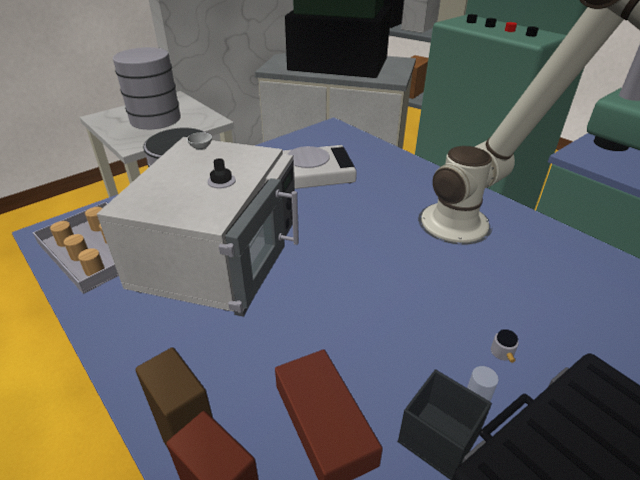

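The top view shows the oven's roof with corners near (453,79), (557,206), (455,280) and (352,150). The cap is at (437,186), the tin at (523,205), the handle bar's top near (376,246), and the jar at (458,300). In the scene view the handle bar runs from (295,193) to (296,242).

```bash
python3 - <<'E'
from h import *
p=capture("top"); 
for n,u,v,z in [("BL",453,79,.25),("BR",557,206,.25),("FR",455,280,.25),("FL",352,150,.25),("cap",437,184,.306),("bar",376,246,.233),("tin",523,205,.28),("jar",459,299,.075)]: print(n,atz(p,u,v,z).round(4))
c=p["color"][130:310,320:580]; cv2.imwrite("pics/topz.png",cv2.resize(c[:,:,::-1],None,fx=3,fy=3,interpolation=cv2.INTER_CUBIC))
# triangulate the knob from both
s=capture("scene")
def tri(a,b):
    o1,d1=a;o2,d2=b; t=np.linalg.lstsq(np.c_[d1,-d2],o2-o1,rcond=None)[0]; x=o1+d1*t[0]; y=o2+d2*t[1]; return (x+y)/2,np.linalg.norm(x-y)
print(tri(ray(p,436.5,183),ray(s,220,162)), tri(ray(p,376,246),ray(s,294,194)))
E
```

```text
BL [ 0.8847 -0.3509  0.25  ]
BR [ 0.5647 -0.5717  0.25  ]
FR [ 0.3959 -0.325   0.25  ]
FL [ 0.7042 -0.101   0.25  ]
cap [ 0.6025 -0.2821  0.306 ]
bar [ 0.4772 -0.1526  0.233 ]
tin [ 0.56   -0.4796  0.28  ]
jar [ 0.3626 -0.3835  0.075 ]
(array([ 0.60776208, -0.28372284,  0.30071074]), np.float64(0.0033579358564983564)) (array([ 0.48300656, -0.15783071,  0.2205377 ]), np.float64(0.010192996833128206))
```

View pics/topz.png

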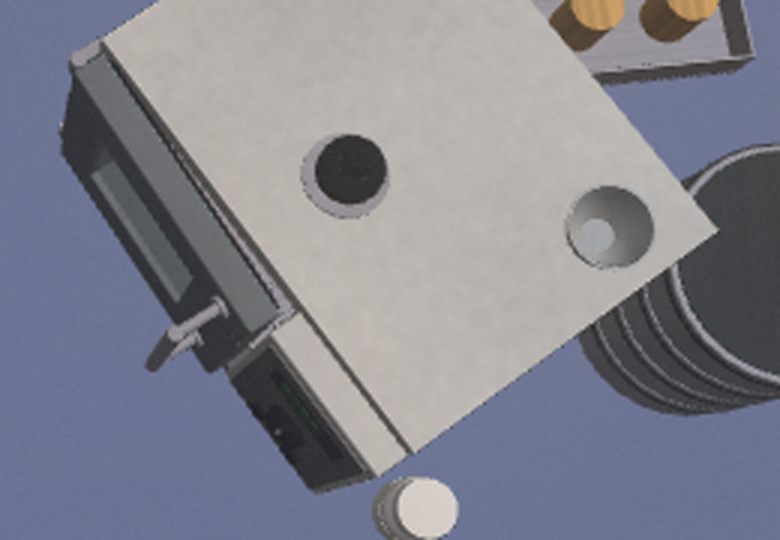

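```bash
python3 - <<'E'
from h import *
s=sense(); print(s["tcp_pos"],np.round(s["ee_rot"],4).tolist(),s["time_s"],s["gripper_width"])
p=capture("wrist"); R=np.array(s["ee_rot"]); T=np.array(p["T"])
print("cam in tool",(R.T@(T[:3,3]-s["tcp_pos"])).round(4).tolist(),(R.T@T[:3,:3]).round(3).tolist(),p["vfov"])
tgt=np.array([.605,-.283,.42]); print("shift",(R.T@(tgt-s["tcp_pos"])*1000).round(1))
p=capture("top"); print(atz(p,378.7,240,.233),atz(p,348.3,149,.25))
E
```

```text
[0.14781041 0.6072512  0.23954134] [[0.9716, -0.2365, 0.0], [-0.2365, -0.9716, -0.0], [0.0, 0.0, -1.0]] 1.3 0.9993394758205105
cam in tool [0.0675, -0.0008, -0.144] [[-0.0, -0.969, -0.247], [1.0, 0.0, -0.001], [0.001, -0.247, 0.969]] 62.55315281131334
shift [ 654.8  756.9 -180.4]
[ 0.4911973 -0.1592917  0.233    ] [ 0.70670643 -0.09231857  0.25      ]
```

Call:
{"op": "apply_moves", "data": {
  "steps": [
    [[1, 0, 0, -60, 0, 0, 0], [1, 0, 0, -60, 0, 0, 0], [1, 0, 0, -60, 0, 0, 0], [1, 38, 44, 0, 0, 0, 0], [1, 38, 44, 0, 0, 0, 0], [1, 38, 44, 0, 0, 0, 0], [1, 38, 44, 0, 0, 0, 0], [1, 38, 44, 0, 0, 0, 0], [1, 38, 44, 0, 0, 0, 0], [1, 38, 44, 0, 0, 0, 0], [1, 38, 44, 0, 0, 0, 0], [1, 38, 44, 0, 0, 0, 0]]
  ]
}}

```text
time_s: 2.9
tcp_pos: [0.3867, 0.1397, 0.42]
ee_rot: [[0.972, -0.236, 0.001], [-0.236, -0.972, 0.001], [0.001, -0.001, -1.0]]
wrist_force: [0.4, 0.2, -0.1]
gripper_width: 1.002
```

Call:
{"op": "apply_moves", "data": {
  "steps": [
    [[1, 38, 44, 0, 0, 0, 0], [1, 38, 44, 0, 0, 0, 0], [1, 38, 44, 0, 0, 0, 0], [1, 38, 44, 0, 0, 0, 0], [1, 0, 0, 0, 0, 0, 0.175], [1, 0, 0, 0, 0, 0, 0.175], [1, 0, 0, 0, 0, 0, 0.175], [1, 0, 0, 0, 0, 0, 0.175], [1, 0, 0, 0, 0, 0, 0], [1, 0, 0, 0, 0, 0, 0]]
  ]
}}

```text
time_s: 4.15
tcp_pos: [0.4925, -0.0653, 0.4196]
ee_rot: [[0.593, -0.805, 0.0], [-0.805, -0.593, 0.0], [0.0, -0.0, -1.0]]
wrist_force: [0.6, 1.2, -0.5]
gripper_width: 0.997
```

```bash
python3 - <<'E'
from h import *
s=sense(); print(s["tcp_pos"],np.round(s["ee_rot"],4).tolist(),s["time_s"],np.round(s["joints"],1))
p=capture("wrist"); save(p,"w1")
for t in("vent_cap_grip","vent_cap","oven_door_handle","tin","oven_door"):
    for m in masks_of(p,t)[:2]:
        v,u=np.nonzero(m["pixels"]); print(t,round(m["confidence"],2),m["box"],round(u.mean(),1),round(v.mean(),1),atz(p,u.mean(),v.mean(),.29).round(4))
E
```

```text
[ 0.49245001 -0.06533057  0.41963335] [[0.5928, -0.8053, 0.0002], [-0.8053, -0.5928, 0.0001], [0.0001, -0.0002, -1.0]] 4.15 [ 11.2   5.    3.   -0.  -88.   25.1]
oven_door_handle 0.63 [108.9, 7.5, 334.8, 140.7] 283.7 57.9 [ 0.584  -0.1474  0.29  ]
```

View pics/w1.png

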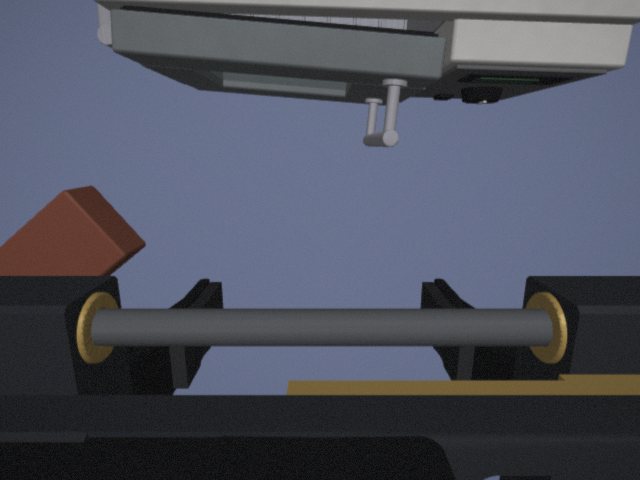

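The wrist view shows the bar's top at (390,138). The door is slightly ajar: its top outer edge runs from (113,50) to (441,80). The cap is out of view ahead.

```bash
python3 - <<'E'
from h import *
s=sense(); p=capture("wrist"); R=np.array(s["ee_rot"])
b=atz(p,390,138,.233);print("bar",b)
for u,v,z in [(113,50,.243),(441,80,.243),(118,10,.243),(443,38,.243),(457,22,.25),(632,25,.25)]: print(u,v,atz(p,u,v,z))
a=atz(p,113,50,.243);c=atz(p,441,80,.243);print(np.linalg.norm(a-c),np.degrees(np.arctan2(*(a-c)[1::-1])))
g=np.array([.605,-.283,.42]); print((R.T@(g-s["tcp_pos"])*1000).round(1))
E
```

```text
bar [ 0.49123226 -0.1554866   0.233     ]
113 50 [ 0.69817007 -0.08193356  0.243     ]
441 80 [ 0.48787591 -0.21026238  0.243     ]
118 10 [ 0.70818985 -0.10763571  0.243     ]
443 38 [ 0.50552642 -0.23317971  0.243     ]
457 22 [ 0.50484119 -0.24454154  0.25      ]
632 25 [ 0.40240455 -0.31720237  0.25      ]
0.24635729948858462 31.39299605988258
[242.1  37.9  -0.5]
```

Call:
{"op": "apply_moves", "data": {
  "steps": [
    [[1, 41, 7, 0, 0, 0, 0], [1, 41, 7, 0, 0, 0, 0], [1, 41, 7, 0, 0, 0, 0], [1, 0, 0, 0, 0, 0, 0], [1, 0, 0, 0, 0, 0, 0]]
  ]
}}

```text
time_s: 5.12
tcp_pos: [0.5481, -0.1769, 0.4193]
ee_rot: [[0.591, -0.807, -0.001], [-0.807, -0.591, 0.0], [-0.0, 0.0, -1.0]]
wrist_force: [0.1, -0.3, 0.6]
gripper_width: 1.004
```

```bash
python3 - <<'E'
from h import *
s=sense(); print(s["tcp_pos"],np.round(s["ee_rot"],4).tolist(),s["time_s"],np.round(s["joints"],1))
p=capture("wrist"); save(p,"w2")
for t in("vent_cap_grip","vent_cap"):
    for m in masks_of(p,t)[:2]:
        v,u=np.nonzero(m["pixels"]); print(t,round(m["confidence"],2),m["box"],round(u.mean(),1),round(v.mean(),1),atz(p,u.mean(),v.mean(),.29).round(4))
E
```

```text
[ 0.54810302 -0.17689278  0.41930696] [[0.5907, -0.8069, -0.0006], [-0.8069, -0.5907, 0.0001], [-0.0005, 0.0004, -1.0]] 5.125 [ -1.8  13.5  13.3  -0.  -89.9  38. ]
vent_cap_grip 0.59 [307.6, 11.2, 76.7, 83.6] 345.9 52.2 [ 0.6093 -0.2852  0.29  ]
vent_cap 0.79 [308.5, 13.5, 76.6, 84.1] 345.9 51.8 [ 0.6095 -0.2854  0.29  ]
```

View pics/w2.png

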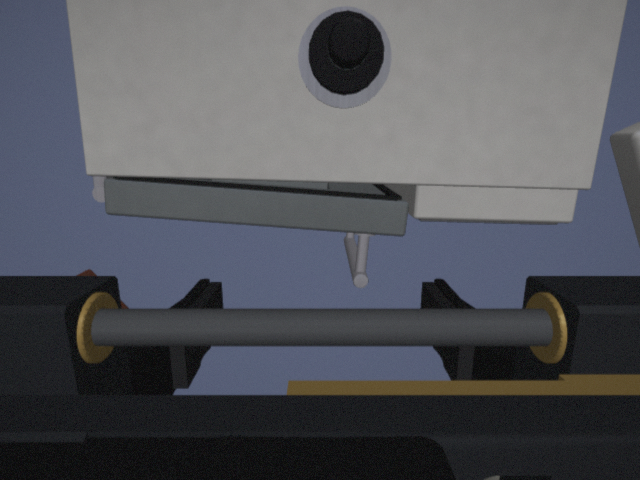

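The knob's top is at (349,40), the skirt is centred near (346,52), and the bar's top is at (361,281).

```bash
python3 - <<'E'
from h import *
s=sense(); p=capture("wrist"); R=np.array(s["ee_rot"])
k=atz(p,349,40,.307); print("knob",k,"skirt top",atz(p,346.5,52,.270),"bar",atz(p,361,281,.233))
print((R.T@(k-s["tcp_pos"])*1000).round(1))
for u,v,z in [(106,212,.243),(405,235,.243),(85,174,.25),(590,187,.25)]: print(atz(p,u,v,z))
E
```

```text
knob [ 0.61075303 -0.28764762  0.307     ] skirt top [ 0.61087286 -0.28903285  0.27      ] bar [ 0.49097059 -0.15585546  0.233     ]
[127.   15.4 113.2]
[ 0.69940125 -0.0814136   0.243     ]
[ 0.48912298 -0.21182502  0.243     ]
[ 0.72483978 -0.10157737  0.25      ]
[ 0.39813506 -0.32887395  0.25      ]
```

Call:
{"op": "apply_moves", "data": {
  "steps": [
    [[1, 42, 5, 0, 0, 0, 0], [1, 42, 5, 0, 0, 0, 0], [1, 43, 5, 0, 0, 0, 0], [1, 0, 0, 40, 0, 0, 0], [1, 0, 0, 40, 0, 0, 0], [1, 0, 0, 30, 0, 0, 0], [1, 0, 0, 11, 0, 0, 0], [0, 0, 0, 0, 0, 0, 0], [0, 0, 0, 0, 0, 0, 0], [0, 0, 0, 0, 0, 0, 0], [0, 0, 0, 0, 0, 0, 0], [0, 0, 0, 0, 0, 0, 0]]
  ]
}}

```text
time_s: 6.82
tcp_pos: [0.6112, -0.2884, 0.2988]
ee_rot: [[0.591, -0.807, 0.0], [-0.807, -0.591, -0.0], [0.0, -0.0, -1.0]]
wrist_force: [0.1, -0.2, 0.3]
gripper_width: 0.516
```

Call:
{"op": "apply_moves", "data": {
  "steps": [
    [[0, 0, 0, 0, 0, 0, 0], [0, 0, 0, 0, 0, 0, 0], [0, 0, 0, 0, 0, 0, 0], [0, 0, 0, 0, 0, 0, 0], [0, 0, 0, 0, 0, 0, 0], [0, 0, 0, 0, 0, 0, 0]]
  ]
}}

```text
time_s: 7.58
tcp_pos: [0.6099, -0.2893, 0.2985]
ee_rot: [[0.59, -0.807, -0.003], [-0.807, -0.59, -0.001], [-0.001, 0.003, -1.0]]
wrist_force: [-4.7, -2.7, -0.3]
gripper_width: 0.285
```

Call:
{"op": "apply_moves", "data": {
  "steps": [
    [[0, 0, 2, -3, 0, 0, 0], [0, 0, 0, -4, 0, 0, 0], [0, 0, 0, -4, 0, 0, 0], [0, 0, 0, -4, 0, 0, 0], [0, 0, 0, -4, 0, 0, 0], [0, 0, 0, -4, 0, 0, 0], [0, 0, 0, -2, 0, 0, 0], [0, 0, 0, 0, 0, 0, 0]]
  ]
}}

```text
time_s: 8.57
tcp_pos: [0.6097, -0.2893, 0.3233]
ee_rot: [[0.591, -0.807, 0.0], [-0.807, -0.591, 0.0], [-0.0, -0.0, -1.0]]
wrist_force: [1.3, -1.3, -7.1]
gripper_width: 0.285
```

Call:
{"op": "apply_moves", "data": {
  "steps": [
    [[0, 0, 0, -2, 0, 0, 0], [0, 0, 0, -2, 0, 0, 0], [0, 0, 0, 0, 0, 0, 0]]
  ]
}}

```text
time_s: 8.95
tcp_pos: [0.6096, -0.2893, 0.3234]
ee_rot: [[0.59, -0.807, -0.004], [-0.807, -0.59, 0.003], [-0.004, 0.001, -1.0]]
wrist_force: [4.1, -3.8, -17.7]
gripper_width: 0.279
```

Call:
{"op": "apply_moves", "data": {
  "steps": [
    [[0, 0, 0, 3, 0, 0, 0], [1, 0, 0, 0, 0, 0, 0], [1, 0, 0, 0, 0, 0, 0], [1, 0, 0, 0, 0, 0, 0], [1, 0, 0, 0, 0, 0, 0], [1, 0, 0, -10, 0, 0, 0], [1, 0, 0, -30, 0, 0, 0], [1, 0, 0, -30, 0, 0, 0], [1, -50, 5, 0, 0, 0, 0.08], [1, -50, 6, 0, 0, 0, 0], [1, -50, 6, 0, 0, 0, 0], [1, -28, 0, 0, 0, 0, 0]]
  ]
}}

```text
time_s: 10.45
tcp_pos: [0.4971, -0.1483, 0.3964]
ee_rot: [[0.525, -0.851, 0.003], [-0.851, -0.525, -0.0], [0.002, -0.002, -1.0]]
wrist_force: [1.1, 0.2, 0.0]
gripper_width: 1.003
```

```bash
python3 - <<'E'
from h import *
s=sense(); R=np.array(s["ee_rot"]); print(s["tcp_pos"],R.round(3).tolist(),s["time_s"],np.round(s["joints"],1))
print((R.T@(np.array([.491,-.1557,.208])-s["tcp_pos"])*1000).round(1))
p=capture("wrist"); save(p,"w3"); print(proj(p,[.491,-.1557,.233]), proj(p,[.6105,-.2885,.332]), proj(p,[.6105,-.2885,.307]))
E
```

```text
[ 0.49711826 -0.14832637  0.39643671] [[0.525, -0.851, 0.003], [-0.851, -0.525, -0.0], [0.002, -0.002, -1.0]] 10.45 [  1.3   7.4   2.6   0.  -85.1  30.3]
[  2.7   9.5 188.4]
(np.float64(334.56054421390536), np.float64(227.69380694464195)) (np.float64(272.08805218607927), np.float64(-116.8428133865149)) (np.float64(278.23609260327686), np.float64(-84.91344986301331))
```

View pics/w3.png

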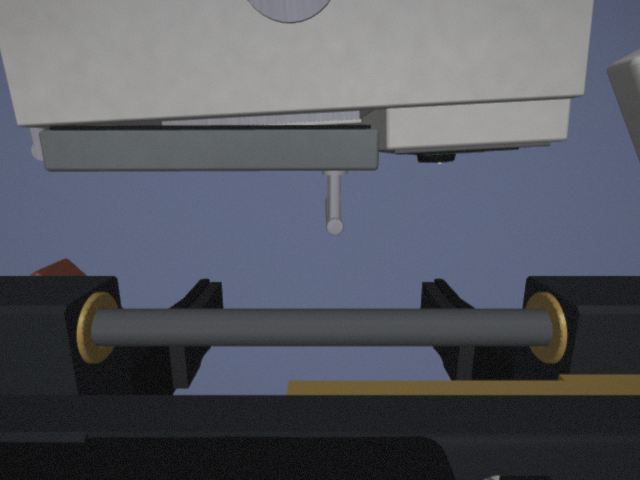

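The bar's top sits at (335,227), as predicted, and the tool is square to the door.

Call:
{"op": "apply_moves", "data": {
  "steps": [
    [[1, 0, 6, 0, 0, 0, 0], [1, 0, 0, 40, 0, 0, 0], [1, 0, 0, 40, 0, 0, 0], [1, 0, 0, 30, 0, 0, 0], [1, 0, 0, 0, 0, 0, 0], [1, 0, 0, 0, 0, 0, 0]]
  ]
}}

```text
time_s: 11.25
tcp_pos: [0.4946, -0.1534, 0.2859]
ee_rot: [[0.524, -0.852, 0.002], [-0.852, -0.524, -0.001], [0.002, -0.001, -1.0]]
wrist_force: [-0.3, 0.1, -0.2]
gripper_width: 0.997
```

```bash
python3 - <<'E'
from h import *
s=sense(); R=np.array(s["ee_rot"]); print(s["tcp_pos"],s["time_s"])
print((R.T@(np.array([.491,-.1557,.208])-s["tcp_pos"])*1000).round(1))
E
```

```text
[ 0.49462283 -0.15344011  0.28594725] 11.25
[-0.1  4.4 77.9]
```

Call:
{"op": "apply_moves", "data": {
  "steps": [
    [[1, 0, 4, 30, 0, 0, 0], [1, 0, 0, 30, 0, 0, 0], [1, 0, 0, 17, 0, 0, 0], [0, 0, 0, 0, 0, 0, 0], [0, 0, 0, 0, 0, 0, 0], [0, 0, 0, 0, 0, 0, 0], [0, 0, 0, 0, 0, 0, 0], [0, 0, 0, 0, 0, 0, 0], [0, 0, 0, 0, 0, 0, 0], [0, 0, 0, 0, 0, 0, 0], [0, 0, 0, 0, 0, 0, 0], [0, 0, 0, 0, 0, 0, 0]]
  ]
}}

```text
time_s: 12.75
tcp_pos: [0.4894, -0.1549, 0.2075]
ee_rot: [[0.524, -0.852, -0.002], [-0.852, -0.524, -0.0], [-0.001, 0.002, -1.0]]
wrist_force: [-1.8, -0.5, 1.5]
gripper_width: 0.156
```

Call:
{"op": "apply_moves", "data": {
  "steps": [
    [[0, 0, 0, 0, 0, 0, 0], [0, 0, 0, 0, 0, 0, 0], [0, 0, 0, 0, 0, 0, 0]]
  ]
}}

```text
time_s: 13.12
tcp_pos: [0.4894, -0.1549, 0.2075]
ee_rot: [[0.524, -0.852, -0.002], [-0.852, -0.524, -0.0], [-0.001, 0.001, -1.0]]
wrist_force: [-3.7, -2.7, 1.6]
gripper_width: 0.149
```

Call:
{"op": "apply_moves", "data": {
  "steps": [
    [[0, -5.4, -1.9, 0, 0, 0, 0.025], [0, -10.8, -4, 0, 0, 0, 0.05], [0, -10.8, -4, 0, 0, 0, 0.05], [0, -10.8, -4, 0, 0, 0, 0.05], [0, -10.8, -4, 0, 0, 0, 0.05]]
  ]
}}

```text
time_s: 13.75
tcp_pos: [0.4807, -0.1037, 0.2074]
ee_rot: [[0.319, -0.948, -0.008], [-0.948, -0.319, -0.001], [-0.002, 0.008, -1.0]]
wrist_force: [-10.9, -1.5, 7.9]
gripper_width: 0.149
```

```bash
python3 - <<'E'
from h import *
s=sense(); R=np.array(s["ee_rot"]); print(s["tcp_pos"],(R.T@s["wrist_force"]).round(1),(R.T@s["moment"]).round(2),np.degrees(np.arctan2(-R[1,1],-R[0,1])))
E
```

```text
[ 0.48073763 -0.10370477  0.20743506] [-2.  10.8 -7.8] [-2.95 -0.53  0.03] 18.587036602220454
```

Call:
{"op": "apply_moves", "data": {
  "steps": [
    [[0, -10.8, -2, 0, 0, 0, 0.05], [0, -10.8, -2.6, 0, 0, 0, 0.05], [0, -10.8, -3.6, 0, 0, 0, 0.05], [0, -10.8, -3.6, 0, 0, 0, 0.05], [0, -10.8, -3.6, 0, 0, 0, 0.05], [0, -10.8, -3.6, 0, 0, 0, 0.05], [0, -10.8, -3.6, 0, 0, 0, 0.05]]
  ]
}}

```text
time_s: 14.62
tcp_pos: [0.4899, -0.0252, 0.2074]
ee_rot: [[-0.025, -1.0, -0.008], [-1.0, 0.025, 0.0], [-0.0, 0.008, -1.0]]
wrist_force: [-12.4, 2.4, 7.9]
gripper_width: 0.153
```

```bash
cat > f.py <<'E'
from h import *
s=sense(); R=np.array(s["ee_rot"]); print(s["tcp_pos"],(R.T@s["wrist_force"]).round(1),(R.T@s["moment"]).round(2),np.degrees(np.arctan2(-R[1,1],-R[0,1])),np.round(s["joints"],0))
E
python3 f.py
```

```text
[ 0.48986234 -0.02517391  0.20741299] [-2.  12.5 -7.8] [-3.28 -0.74  0.02] -1.4511272483039594 [ 16.  11. -20.  -0. -59. -17.]
```

Call:
{"op": "apply_moves", "data": {
  "steps": [
    [[0, -10.8, -2, 0, 0, 0, 0.05], [0, -10.8, -2, 0, 0, 0, 0.05], [0, -10.8, -3, 0, 0, 0, 0.05], [0, -10.8, -3.4, 0, 0, 0, 0.05], [0, -10.8, -3.4, 0, 0, 0, 0.05], [0, -10.8, -3.4, 0, 0, 0, 0.05], [0, -10.8, -3.4, 0, 0, 0, 0.05]]
  ]
}}

```text
time_s: 15.5
tcp_pos: [0.5253, 0.0461, 0.2075]
ee_rot: [[-0.366, -0.931, -0.002], [-0.931, 0.366, 0.002], [-0.001, 0.003, -1.0]]
wrist_force: [-7.1, 3.8, 5.3]
gripper_width: 0.154
```

```bash
python3 f.py; python3 - <<'E'
import numpy as np
from scipy.optimize import least_squares
P=np.array([[.4894,-.1549],[.4807,-.1037],[.4899,-.0252]])
f=least_squares(lambda c:np.hypot(*(P-c).T)-.23,[.715,-.104]);print(f.x,f.fun)
E
```

```text
[0.52532416 0.04610055 0.20748895] [-0.9  8.  -5.3] [-2.09 -0.39  0.04] -21.46416707587059 [ 23.  14. -16.  -0. -60. -44.]
[ 0.71032589 -0.09089424] [ 1.08356972e-05 -1.73165889e-05  7.18115608e-06]
```

Call:
{"op": "apply_moves", "data": {
  "steps": [
    [[0, -11, -2, 0, 0, 0, 0.05], [0, -11, -2.5, 0, 0, 0, 0.05], [0, -11, -3.2, 0, 0, 0, 0.05], [0, -11, -3.2, 0, 0, 0, 0.05], [0, -11, -3.2, 0, 0, 0, 0.05], [0, -11, -3.2, 0, 0, 0, 0.05], [0, -11, -3.2, 0, 0, 0, 0.05], [0, -11, -3.2, 0, 0, 0, 0.05]]
  ]
}}

```text
time_s: 16.5
tcp_pos: [0.5929, 0.1075, 0.2075]
ee_rot: [[-0.699, -0.715, 0.002], [-0.715, 0.699, 0.001], [-0.002, -0.001, -1.0]]
wrist_force: [-0.6, -1.4, -0.1]
gripper_width: 0.153
```

```bash
python3 f.py
```

```text
[0.59290259 0.10749047 0.20751856] [ 1.4 -0.6  0.1] [ 0.2   0.2  -0.07] -44.36149404075462 [ 26.  21.  -6.  -0. -63. -70.]
```

Call:
{"op": "apply_moves", "data": {
  "steps": [
    [[0, -11, -3.2, 0, 0, 0, 0.05], [0, -11, -3.2, 0, 0, 0, 0.05], [0, -11, -3.2, 0, 0, 0, 0.05], [0, -11, -3.2, 0, 0, 0, 0.05], [0, -11, -3.2, 0, 0, 0, 0.05], [0, -8, -2.4, 0, 0, 0, 0.035], [0, -5, -1.5, 0, 0, 0, 0.025], [0, 0, 0, 0, 0, 0, 0], [0, 0, 0, 0, 0, 0, 0]]
  ]
}}

```text
time_s: 17.62
tcp_pos: [0.6576, 0.1336, 0.2076]
ee_rot: [[-0.883, -0.469, 0.001], [-0.469, 0.883, 0.001], [-0.002, 0.001, -1.0]]
wrist_force: [-0.1, 2.5, -0.1]
gripper_width: 0.153
```

```bash
python3 - <<'E'
from f import *
P=np.array([[.4894,-.1549],[.4807,-.1037],[.4899,-.0252],[.5253,.0461],[.5929,.1075],s["tcp_pos"][:2]])
from scipy.optimize import least_squares
f=least_squares(lambda c:np.hypot(*(P-c).T)-.23,[.715,-.104]);print(f.x,f.fun)
v=P-f.x;a=np.degrees(np.arctan2(v[:,1],v[:,0]))%360;print(a)
p=capture("top"); save(p,"top2"); c=p["color"][130:310,320:580]; cv2.imwrite("pics/topz2.png",cv2.resize(c[:,:,::-1],None,fx=3,fy=3,interpolation=cv2.INTER_CUBIC))
E
```

```text
[0.6575915  0.13363028 0.20755486] [-1.1  2.3  0.2] [-0.62 -0.73 -0.08] -62.02135531073359 [ 25.  28.   5.  -0. -67. -87.]
[ 0.71032594 -0.09034293] [ 1.64910696e-04  1.40936162e-05 -1.49623345e-04 -1.05957736e-04
  6.66756465e-05  9.76261905e-05]
[196.28896311 183.32907707 163.53590155 143.59397381 120.69045051
 103.24897104]
```

View pics/top2.png

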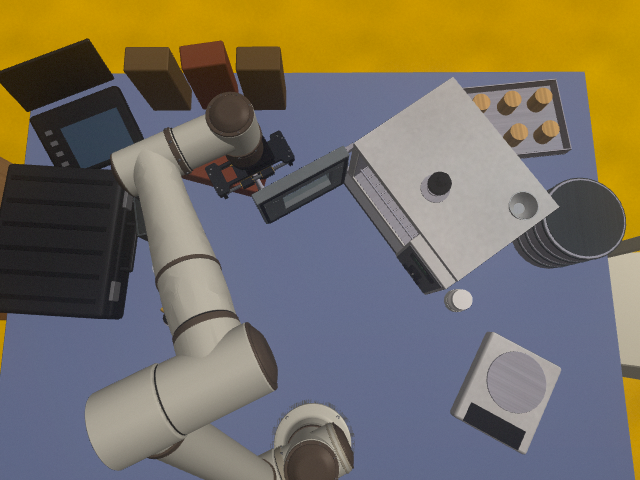

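The door stands past square: the handle has swept 93° from where it started, and the cap is still up. Next I release and back off.

Call:
{"op": "apply_moves", "data": {
  "steps": [
    [[0.6, 0, 0, 0, 0, 0, 0], [0.6, 0, 0, 0, 0, 0, 0], [0.6, 0, 0, 0, 0, 0, 0], [0.6, 0, 0, 0, 0, 0, 0], [0.6, 0, 0, -10, 0, 0, 0], [0.6, 0, 0, -30, 0, 0, 0], [0.6, 0, 0, -50, 0, 0, 0], [0.6, 0, 0, -50, 0, 0, 0], [0.6, -40, 0, 0, 0, 0, 0], [0.6, -40, 0, 0, 0, 0, 0], [0.6, 0, 0, 0, 0, 0, 0], [0.6, 0, 0, 0, 0, 0, 0]]
  ]
}}

```text
time_s: 19.18
tcp_pos: [0.7279, 0.1702, 0.3477]
ee_rot: [[-0.883, -0.469, -0.0], [-0.469, 0.883, -0.001], [0.0, -0.0, -1.0]]
wrist_force: [-0.1, -0.4, -0.4]
gripper_width: 0.6
```

```bash
python3 - <<'E'
from f import *
p=capture("top"); save(p,"top3"); c=capture("scene"); save(c,"scene3")
cv2.imwrite("pics/both.png",np.hstack([p["color"][60:320,140:540],c["color"][110:370,60:460]])[:,:,::-1])
print(s["time_s"],s["gripper_width"])
print("knob top expected down/up, scene:",proj(c,[.6105,-.2885,.306]),proj(c,[.6105,-.2885,.331]))
for t in("oven_door","vent_cap"):
    for m in masks_of(p,t)[:1]+masks_of(c,t)[:1]: print(t,m["confidence"],m["box"])
E
```

```text
[0.72792558 0.17020208 0.34771394] [ 0.2 -0.3  0.4] [ 0.01 -0.15  0.04] -62.05349210250842 [ 26.  33.  34.   0. -90. -88.]
19.175 0.5997385674929361
knob top expected down/up, scene: (np.float64(218.34592688101208), np.float64(159.85408145000508)) (np.float64(216.9357953806906), np.float64(150.2597940158094))
oven_door 0.67 [254.8, 149.3, 96.1, 76.9]
oven_door 0.74 [231.5, 238.3, 114.5, 105.8]
vent_cap 0.6 [425.7, 175.0, 28.7, 21.7]
vent_cap 0.79 [207.3, 147.8, 21.6, 27.7]
```

View pics/both.png

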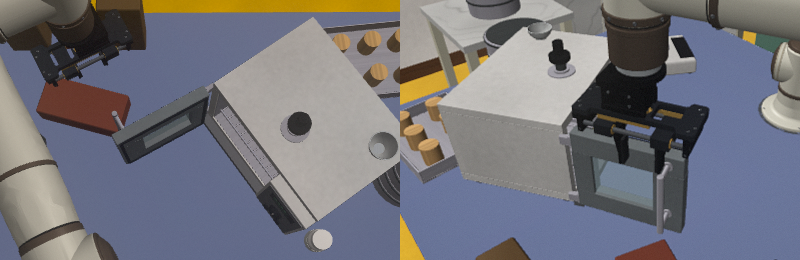

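The gripper is clear of everything. The door stands past square, and the cap's top is at row about 149, where "up" predicts 150 and "down" 160. The tin, jar and brick look unmoved.

```bash
python3 -c "
from h import *
print(r.finish_job())"
```

```text
the job is handed in; nothing more can be done
None
```

The oven is open to cool: I pulled the vent cap up first, then swung the door open past square. I handed the job in at about 19 s of the 51 s allowed.

- **Vent cap:** it rose 24.9 mm and then stalled at its stop, with the pull climbing to 18 N. In the last picture its top matched the fully raised position.
- **Door:** I drew it at a steady 0.4 rad/s, and the sideways force on the handle peaked at about 12 N. The handle swept 93° from its slightly ajar start, so the door is at 1.62 rad or more, short of its stop at 1.9. The handle positions fitted a 230 mm circle to within 0.2 mm.
- **Checks:** after release the wrist force was near zero and the gripper was clear. The tin, jar and brick looked unmoved in the last pictures. The mould, transducer and rod are outside the last views I looked at, but the arm crossed that side of the bench only well above them.

The hinge I first estimated from the pictures was about 15 mm off. That caused the sideways force, and I corrected it from the measured arc during the pull. No check failed.

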